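Hang the tin basket on the bench hook and lock it with the keeper pin

TASK

Pick up the tin basket with the heatsink in it by its handle, keeping it upright, and hang the handle bar in the low saddle of the hook arm under the little shelf, then let go. Only then draw the keeper pin out of its wooden block and drop it point down through the eyelet at the front of the hook arm until its collar sits on the eyelet, and let go, so the basket cannot slide off. Keep the heatsink in the basket and leave the jar, the chip puller, the chip rail and the processor chip where they are.

Things in the scene. Friction and masses are not known exactly. Their poses are not given: they have to be found in the camera images.
- stand: fixed steel hook stand with a plywood shelf on top. Origin on the desk right below the saddle (lowest point of the hook arm); +x from the arm's free end back to two 12 mm square posts (x=+126, y=+-90) joined by a crossbeam that carries the arm; z up. Base plate 12 thick from x=+50. Arm: round bar 10 thick along x at y=0, axis 160 high at x=0, 172 at x=-30 and +30, eyelet at its free end
- shelf_edge (a point): middle of the shelf's lower front edge, x=+20, 262 above the desk, axes as the stand; the shelf is 240 wide (y), 15 thick and reaches back to the posts. A vertical gripper over the saddle strikes it: lean the tool 25 to 45 deg, fingers pointing down and towards the stand's +x
- saddle (a point): where the centre of the basket's handle bar sits when hung: 171 above the desk, over the stand's origin; axes as the stand
- eye (a point): centre of the eyelet's top face, 178 above the desk, at x=-58 of the stand; the eyelet is a flat steel ring, axis z vertical, outside diameter 30, hole diameter 14, 10 thick; axes as the stand
- basket: open tin basket with fixed handle, about 380 g loaded. Origin centre of underside, z up. Box 110 (x) x 84 (y) x 60 high, walls 3. Uprights at x=0, y=+-42 carry a round bar 10 thick along y; the opening under it is 65 high, 80 wide. On the bar's middle a dark wooden grip block 24 (x) x 22 (y), z=133 to 177: pinch it across y, fingertips above the bar. Same after a half turn
- basket_bar (a point): centre of the basket's handle bar, 130 above the basket's underside, axes as the basket (y along the bar)
- heatsink: yellow finned aluminium heatsink 70 x 50 x 32, lying loose on the basket's floor (3 thick); origin centre of its underside
- pin: steel keeper pin, 60 g, 96 long. Origin at the centre of its lower tip, z along the pin to the grip. Shaft diameter 8, 55 long with chamfered tip; collar diameter 22 from z=55 to 60; black flat grip 24 (x) x 16 (y) from z=60 to 96, pinch across y
- pin_block: fixed wooden block 80 x 80 x 60 high, origin centre of underside, one vertical through hole of diameter 14 in the middle in which the pin stands at the start, its collar on the block's top
- jar: squat glass fuse jar, diameter 68, 62 high, origin centre of underside; leave alone
- puller: flat gray steel chip puller, U shaped, 124 (x) x 48 x 12 high, origin centre of underside; leave alone
- rail: clear plastic chip rail 14 x 200 (y) x 12 high, origin centre of underside; leave alone
- chip: black ceramic processor chip 27 x 80 (y) x 11 high, origin centre of underside; leave alone

How it is judged:
By the outcome, as a careful person would: the job done as asked, in the order asked, and still so for the second after the job is handed in, with the robot touching nothing.
It also fails if it takes over 72 s, if anything falls off the work surface, if the arm or the gripper's body presses on something with over 40 N, if the wrist force passes 120 N, or if a joint passes its speed limit or range.

ROBOT

A 7-joint arm with a two-finger parallel gripper is mounted at the origin on the work surface. World frame = base frame: x ahead of the robot, y to its left, z up, the work surface at z = 0. Lengths are in m, angles in rad, forces in N, time in s.
With the tool pointing down it reaches from about 0.425 to 0.925 m from the base axis. Payload 6.8 kg.
Tool frame: the origin (TCP) lies between the finger pads; the fingertips stand r.tcp_to_tips ahead of it and the grasp point (between the pads) is the TCP (r.tcp_to_tips is the distance from the TCP to the fingertips, in m); z points along the fingers, y is the line along which they close (so a half turn about z gives the same grasp; the last joint's range is limited). The gripper opens to 85 mm and grips with 20 to 120 N. Pads are 22 mm wide; open, the fingers measure 114 mm over their backs; the gripper's body (76 mm by 85 mm) begins 54 mm behind the grasp point. The pads swing forward as they close: fully open they stand 13 mm farther back than shut.
Start: joints at [1.022, 0.477, 0.022, 1.555, -0.011, 1.109, -0.083], TCP at [0.288, -0.61, 0.25] pointing down, gripper open.
Joint ranges: [-2.96, 2.96], [-0.34, 2.1], [-1.41, 1.46], [0.24, 2.44], [-1.37, 4.51], [0.17, 1.92], [-2.96, 2.96]. Speed limits (rad/s): [2.39, 2.39, 3.14, 3.14, 3.14, 3.14, 3.14].

INTERFACE

Orientations are given as a rotation vector (axis times angle).
In Python, from bench import r gives the robot as it stands.
- The arm moves only by the tool servo_tool, never from a script. Its argument "commands" is a list of rows, each a list of 2 entries, a list of its own where there are three numbers: the shift along the tool's x, y, z normalised to -1 to 1, where 1 is 250 mm, then the turn, a rotation vector about the tool's x, y, z normalised to -1 to 1, where 1 is 90 degrees. In form: [[[dx, dy, dz], [ax, ay, az]], ...]. A call has 1 to 20 rows; each row is the pose to reach, as a shift and turn from the pose commanded when the call began, along the tool's axes at that moment; what a row does not reach only later rows make up. A row lasts 1/10 s, in which the tool goes at most 50 mm and 8.59 degrees, less where a joint would pass 70% of its speed; a pose out of reach is approached as far as the arm can. A call with a number of a shift or a turn outside -1 to 1 is refused whole. A call with a gripper value outside its range is refused whole. "claw" is the closure, from 0 (fully open) to 1 (shut), set as the call begins (left out, the last holds). The fingers move at their own pace and stop on an object; "squeeze" is the grip in N (left out, the last holds). Time passes only in rows, so rows that repeat a pose let the fingers close. It gives the time, the measured TCP pose, the force, the opening and the grip force at its end, in the units of the state.
- r.get_obs(): the state, without advancing time (a new reading comes with each control period).
- r.grab_frame(name): name is "scene" or "top"; returns (picture, depth): 480x640x3 uint8, red, green, blue; 480x640 float32, m along the optical axis (not along the pixel's ray), 0 where there is no reading.
- r.camera_model(name): a dict with "fx", "fy", "cx", "cy" (pixels), "extrinsics" (4x4, takes a point from camera to world coordinates). Camera axes: x right, y down, z forward; pixel columns grow to the right and rows downward; lengths in m; the calibration is good to about 2 mm. A picture is of the moment at which its call begins. camera_model takes no time and is no camera call.
- r.hand_in(): hands the job in; it is judged then, once.
Trained networks look in the newest picture that a camera, given by its name, has taken for a name from the list of things; names that differ only in an ending like _2 or _b are one class to them, and where a whole thing is asked for, a point or a joint stands for the part that bears it (a point fixed in the world has none). Each returns a list of dicts, best first, with "confidence" (0 to 1); they miss things now and then, are a little off and sometimes report something else, mostly with a low value. They report only what shows in the picture. A call takes as long as a camera call.
- r.boxes_of(camera, target): "uv" ([column, row] in pixels, amid what is visible of it).
- r.mark_of(camera, target): "uv" ([column, row] in pixels: a listed point, or the origin of a listed thing).
The state is a dict: "clock": time; "joints": joint angles; "qvel": joint speeds; "tau": joint torques, N m; "tcp_pos": TCP position; "orientation": TCP orientation; "contact_force": force on the tool from outside, world axes, zero at the start; "moment": the same for the moment, N m; "grip_width": finger opening in m; "gripper_force": force on a finger pad.
Only numpy, scipy, OpenCV 4.12 (cv2) and the standard library are available. Lean on these libraries where they do the work, as an engineer would, in place of code of your own. Each camera call takes 0.05 s, during which the arm holds its last target. There are 200 camera calls.

## Working session

There is one attempt and no reset: what is moved stays moved. The work goes in short steps, Python scripts to look and compute and a tool call to move; the robot and the scene stay as the last step left them, time stands still between calls to the robot, and variables do not carry over. Pictures are saved under pics/ and viewed, at most 13 in all, crops included, and the job is handed in when it is done.

Besides the shell and the picture viewer there is one more tool, called after "Call:" as a command line: name --argument value ..., lists and objects as JSON in quotes. servo_tool: Moves the arm, as the interface text tells. Scaled input: -1 to 1 covers 250 mm each way for a shift and 90 degrees each way for a turn. Its arguments: {"type":"object","properties":{"commands":{"type":"array"},"claw":{"type":"number"},"squeeze":{"type":"number"}},"required":["commands"]}

```bash
mkdir -p pics
cat > h.py <<'E'
import numpy as np, cv2
from bench import r
from scipy.spatial.transform import Rotation as R
def cloud(name,d):
    m=r.camera_model(name); v,u=np.mgrid[:480,:640]
    p=np.stack([(u-m['cx'])/m['fx']*d,(v-m['cy'])/m['fy']*d,d],-1)
    T=np.array(m['extrinsics']); return p@T[:3,:3].T+T[:3,3]
def ray(name,uv,z):
    m=r.camera_model(name);T=np.array(m['extrinsics'])
    q=T[:3,:3]@np.array([(uv[0]-m['cx'])/m['fx'],(uv[1]-m['cy'])/m['fy'],1]);o=T[:3,3]
    return o+q*(z-o[2])/q[2]
E
python3 - <<'E'
from h import *
for n in('scene','top'):
    im,d=r.grab_frame(n); cv2.imwrite(f'pics/{n}0.png',im[:,:,::-1]); np.save(f'{n}0.npy',d); np.save(f'{n}0im.npy',im)
    print(n,np.round(np.array(r.camera_model(n)['extrinsics']),3).tolist(), r.camera_model(n)['fx'])
    for t,z in(('basket_bar',.13),('saddle',.171),('eye',.178),('shelf_edge',.262),('pin',0.005),('pin_block',0),('basket',0),('stand',0),('heatsink',.003),('jar',0),('puller',0),('rail',0),('chip',0)):
        for x in r.mark_of(n,t)[:2]: print(t,np.round(x['uv'],1),round(x['confidence'],2),np.round(ray(n,x['uv'],z),3))
print(r.get_obs()['clock'],r.tcp_to_tips,r.get_obs()['orientation'])
E
```

```text
scene [[-0.995, 0.084, -0.058, 0.61], [0.1, 0.713, -0.694, 0.619], [-0.017, -0.696, -0.718, 0.808], [0.0, 0.0, 0.0, 1.0]] 438.17734116493574
basket_bar [332.4 173.5] 0.7 [ 0.491 -0.272  0.13 ]
saddle [292.2 249.6] 0.89 [0.609 0.019 0.171]
eye [322.6 250.9] 0.67 [0.55  0.036 0.178]
shelf_edge [279.4 219.6] 0.65 [0.628 0.027 0.262]
pin [367.2 390.5] 0.75 [0.489 0.249 0.005]
pin [281.6 221.2] 0.58 [ 0.631 -0.245  0.005]
pin_block [368.5 391.5] 0.69 [0.486 0.249 0.   ]
pin_block [366.7 289.8] 0.42 [0.445 0.005 0.   ]
basket [331.7 208.5] 0.84 [ 0.49  -0.286  0.   ]
basket [296.7 457.5] 0.63 [0.632 0.354 0.   ]
heatsink [333.8 207.2] 0.7 [ 0.484 -0.287  0.003]
puller [298.5 456.9] 0.63 [0.628 0.353 0.   ]
puller [373.5 386.7] 0.41 [0.474 0.24  0.   ]
rail [367.3 290.4] 0.88 [0.444 0.007 0.   ]
chip [334.  273.7] 0.73 [ 0.514 -0.052  0.   ]
chip [371.  390.1] 0.28 [0.48  0.246 0.   ]
top [[0.026, -0.99, 0.135, 0.379], [-0.999, -0.029, -0.019, 0.019], [0.023, -0.134, -0.991, 1.57], [0.0, 0.0, 0.0, 1.0]] 551.1065691127455
basket_bar [419. 266.] 0.96 [ 0.494 -0.273  0.13 ]
saddle [308.9 214.9] 0.94 [0.615 0.019 0.171]
eye [305.5 238.2] 0.9 [0.553 0.026 0.178]
shelf_edge [306.9 202.4] 0.76 [0.63  0.025 0.262]
pin [227.4 267.5] 0.49 [0.485 0.246 0.005]
pin_block [224.8 267.9] 0.85 [0.484 0.254 0.   ]
basket [413.3 270.4] 0.58 [ 0.492 -0.284  0.   ]
heatsink [411.  273.9] 0.63 [ 0.481 -0.276  0.003]
jar [433.2 201.9] 0.68 [ 0.693 -0.341  0.   ]
puller [198.6 217.7] 0.86 [0.626 0.336 0.   ]
rail [308.7 281.8] 0.86 [0.451 0.015 0.   ]
chip [330.5 258.4] 0.71 [ 0.519 -0.046  0.   ]
1.4 0.019 [3.06558035e+00 6.86760628e-01 2.34120275e-05]
```

View pics/scene0.png

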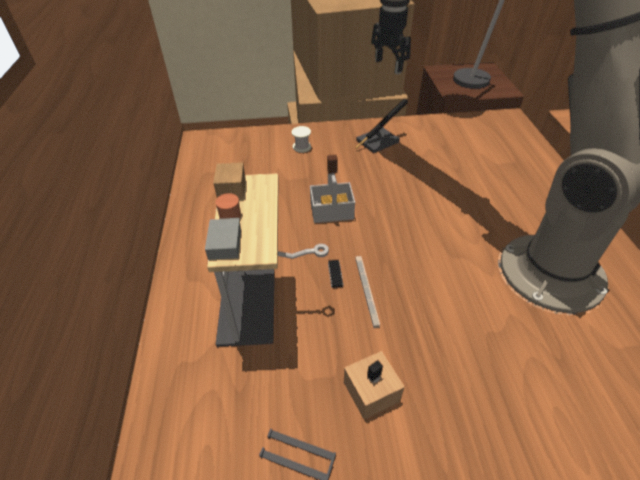

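View pics/top0.png

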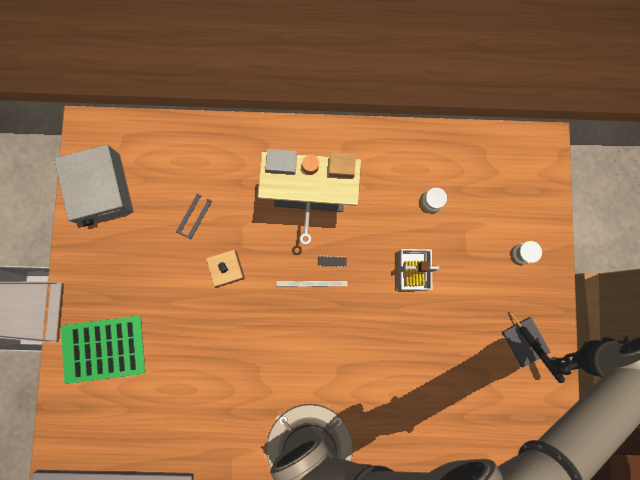

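The scene picture shows the basket at about (332,203), with its grip block at (332,162). The hook arm runs from the eyelet at (321,250) back under the shelf, and the pin stands in its block at (374,372). The top picture agrees: basket (415,270), eyelet (305,238), block (225,268). Next I'll measure exact poses from depth.

```bash
python3 - <<'E'
from h import *
def fit(lbl,P):
    P=P.reshape(-1,3)
    if len(P)<5: print(lbl,len(P));return
    c,s,a=cv2.minAreaRect((P[:,:2]*1000).astype(np.float32))
    print(lbl,len(P),'c',np.round(c,1),'size',np.round(s,1),'ang',round(a,1),'zmax',P[:,2].max().round(4),'med',np.round(np.median(P,0),4))
for n in('scene','top'):
    C=cloud(n,np.load(n+'0.npy')); 
    def sel(x0,x1,y0,y1,z0,z1): 
        return C[(C[...,0]>x0)&(C[...,0]<x1)&(C[...,1]>y0)&(C[...,1]<y1)&(C[...,2]>z0)&(C[...,2]<z1)]
    print(n)
    fit('shelf',sel(.55,.85,-.2,.25,.268,.284))
    fit('rim',sel(.4,.6,-.36,-.2,.05,.068))
    fit('rim+',sel(.4,.6,-.36,-.2,.01,.068))
    fit('grip',sel(.4,.6,-.36,-.2,.168,.19))
    fit('bar',sel(.4,.6,-.36,-.2,.12,.14))
    fit('blk',sel(.4,.58,.17,.33,.052,.066))
    fit('pintop',sel(.4,.58,.17,.33,.09,.11))
    fit('pin',sel(.4,.58,.17,.33,.075,.11))
    E=sel(.5,.585,-.03,.08,.165,.19); fit('eye',E)
    A=sel(.585,.63,-.03,.06,.15,.19); fit('arm',A)
    fit('chip',sel(.48,.56,-.12,.02,.006,.02)); fit('rail',sel(.4,.48,-.12,.15,.006,.02)); fit('jar',sel(.64,.75,-.4,-.27,.03,.08))
E
python3 -c "
import numpy as np,cv2
a=np.load('top0im.npy')[225:315,370:460];b=np.load('top0im.npy')[225:315,180:270]
c=np.load('scene0im.npy')[145:235,290:380];d=np.load('scene0im.npy')[345:435,330:420]
x=np.vstack([np.hstack([a,b]),np.hstack([c,d])])
cv2.imwrite('pics/crop.png',cv2.resize(x,(600,600),interpolation=cv2.INTER_CUBIC)[:,:,::-1])"
```

```text
scene
shelf 3941 c [686.8  23.2] size [242.8 112.9] ang 87.3 zmax 0.284 med [0.6683 0.0593 0.278 ]
rim 368 c [ 491.7 -278.7] size [110.3  91.5] ang 0.9 zmax 0.0675 med [ 0.4935 -0.2603  0.0578]
rim+ 1344 c [ 491.8 -278.4] size [110.6  91.9] ang 0.5 zmax 0.0675 med [ 0.4939 -0.2705  0.0373]
grip 82 c [ 492.2 -277.3] size [23.6 24. ] ang 5.0 zmax 0.1815 med [ 0.4915 -0.2728  0.1767]
bar 72 c [ 492.4 -258.1] size [20.6 53.2] ang 1.7 zmax 0.1397 med [ 0.4921 -0.2477  0.1348]
blk 1674 c [480.6 249.2] size [80.9 81.4] ang 18.9 zmax 0.0659 med [0.4846 0.2574 0.0611]
pintop 153 c [481.2 249.9] size [24.4 16.5] ang 29.9 zmax 0.1055 med [0.4814 0.2515 0.1013]
pin 213 c [481.2 250. ] size [24.4 16.6] ang 29.9 zmax 0.1055 med [0.4825 0.2528 0.1002]
eye 200 c [560.7  32.9] size [45.3 28.6] ang 20.3 zmax 0.1813 med [0.557  0.0307 0.1777]
arm 121 c [607.9  27.9] size [11.3 43.9] ang 86.4 zmax 0.1768 med [0.6082 0.0288 0.1693]
chip 319 c [511.7 -48.7] size [83.6 28.7] ang 89.7 zmax 0.016 med [ 0.5123 -0.0447  0.0121]
rail 488 c [443.7  25.4] size [ 23.1 240.7] ang 3.0 zmax 0.0168 med [0.4471 0.0214 
[... 507 characters left out ...]
46.6] size [80.5 80.9] ang 19.1 zmax 0.066 med [0.4798 0.2436 0.0597]
pintop 59 c [481.1 246.6] size [23.5 15.8] ang 28.2 zmax 0.109 med [0.4817 0.246  0.1008]
pin 64 c [481.2 246.5] size [23.4 15.8] ang 26.6 zmax 0.109 med [0.4816 0.2457 0.1005]
eye 116 c [561.6  26.6] size [46.4 28.1] ang 1.7 zmax 0.1833 med [0.5576 0.0258 0.1775]
arm 64 c [608.2  24.1] size [ 9.7 41.1] ang 85.3 zmax 0.1777 med [0.6096 0.0241 0.1688]
chip 301 c [520. -49.] size [135.6  79.6] ang 89.1 zmax 0.0195 med [ 0.5128 -0.0521  0.0102]
rail 443 c [439.4  12.9] size [263.9  77.9] ang 89.8 zmax 0.0193 med [0.4466 0.0106 0.0108]
jar 446 c [ 692.7 -333.5] size [65.  60.1] ang 2.2 zmax 0.0713 med [ 0.6905 -0.3321  0.0607]
```

View pics/crop.png

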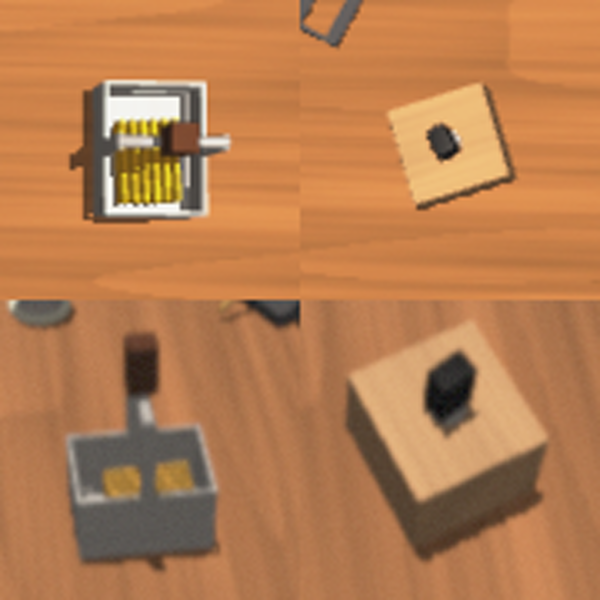

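The crop confirms the basket is square to the world axes with the heatsink inside, and that the pin's flat grip is turned about 29°. Next I'll plan the leaned pre-grasp.

```bash
cat >> h.py <<'E'
def tool(yaw,lean):  # degrees; fingers lean towards +x of the yaw frame
    return R.from_euler('z',yaw,degrees=True)*R.from_euler('y',-lean,degrees=True)*R.from_euler('x',180,degrees=True)
def plan(targets):
    """targets: (pos, Rotation); prints normalised shift/turn from the present pose"""
    o=r.get_obs(); p0=np.array(o['tcp_pos']); R0=R.from_rotvec(o['orientation'])
    print('t',round(o['clock'],2),'tcp',np.round(p0,4),'F',np.round(o['contact_force'],1),'w',round(o['grip_width'],4))
    for p,Q in targets:
        print(np.round(R0.inv().apply(np.array(p)-p0)/.25,4).tolist(),np.round((R0.inv()*Q).as_rotvec()/(np.pi/2),4).tolist())
def back(p,Q,d): return np.array(p)-Q.as_matrix()[:,2]*d
E
python3 - <<'E'
from h import *
Q=tool(1,40);g=[.4922,-.2782,.163]; print(Q.as_matrix().round(2).tolist())
plan([(back(g,Q,.1),Q),(g,Q)])
E
```

```text
[[0.77, 0.02, 0.64], [0.01, -1.0, 0.01], [0.64, 0.0, -0.77]]
t 1.4 tcp [ 0.288  -0.6105  0.2503] F [ 1.  -0.1  0.1] w 0.0854
[1.0713, -0.9593, 0.0428] [-0.094, 0.4377, 0.2584]
[1.3058, -0.8537, 0.3492] [-0.094, 0.4377, 0.2584]
```

Call:
servo_tool --commands '[[[0.15, -0.13, 0], [-0.016, 0.073, 0.043]], [[0.3, -0.27, 0], [-0.03, 0.146, 0.086]], [[0.45, -0.4, 0], [-0.047, 0.22, 0.13]], [[0.6, -0.54, 0.01], [-0.063, 0.29, 0.172]], [[0.75, -0.67, 0.02], [-0.078, 0.365, 0.215]], [[0.9, -0.8, 0.03], [-0.094, 0.4377, 0.2584]], [[0.98, -0.9, 0.035], [-0.094, 0.4377, 0.2584]], [[0.98, -0.9, 0.035], [-0.094, 0.4377, 0.2584]], [[0.98, -0.9, 0.035], [-0.094, 0.4377, 0.2584]], [[0.98, -0.9, 0.035], [-0.094, 0.4377, 0.2584]]]' --claw 0

```text
clock: 2.4
tcp_pos: [0.4138, -0.3039, 0.2423]
orientation: [-2.948, -0.025, -1.074]
contact_force: [0.9, -0.4, 0.4]
grip_width: 0.0857
gripper_force: 0.0
```

Run:
```python
from h import *
Q=tool(1,40);g=[.4922,-.2782,.163]
plan([(back(g,Q,.1),Q),(g,Q)])
```

```text
t 2.4 tcp [ 0.4138 -0.3039  0.2423] F [ 0.9 -0.4  0.4] w 0.0857
[0.0377, -0.0972, 0.0453] [0.0011, -0.0005, 0.0002]
[0.0374, -0.0979, 0.4453] [0.0011, -0.0005, 0.0002]
```

Call:
servo_tool --commands '[[[0.037, -0.098, 0.045], [0, 0, 0]], [[0.037, -0.098, 0.15], [0, 0, 0]], [[0.037, -0.098, 0.25], [0, 0, 0]], [[0.037, -0.098, 0.35], [0, 0, 0]], [[0.037, -0.098, 0.41], [0, 0, 0]], [[0.037, -0.098, 0.445], [0, 0, 0]], [[0.037, -0.098, 0.445], [0, 0, 0]], [[0.037, -0.098, 0.445], [0, 0, 0]]]'

```text
clock: 3.2
tcp_pos: [0.4914, -0.2811, 0.1683]
orientation: [-2.946, -0.029, -1.059]
contact_force: [0.3, -0.8, -0.4]
grip_width: 0.0854
gripper_force: 0.0
```

Call:
servo_tool --commands '[[[0, 0, 0], [0, 0, 0]], [[0, 0, 0], [0, 0, 0]], [[0, 0, 0], [0, 0, 0]], [[0, 0, 0], [0, 0, 0]], [[0, 0, 0], [0, 0, 0]], [[0, 0, 0], [0, 0, 0]], [[0, 0, 0], [0, 0, 0]], [[0, 0, 0], [0, 0, 0]]]' --claw 1 --squeeze 60

```text
clock: 4.0
tcp_pos: [0.4916, -0.2802, 0.1685]
orientation: [-2.944, -0.03, -1.06]
contact_force: [-2.7, 1.8, 4.8]
grip_width: 0.0212
gripper_force: 59.8
```

Run:
```python
from h import *
for n in('scene','top'):
    im,d=r.grab_frame(n); np.save(f'{n}1im.npy',im)
a=np.load('scene1im.npy')[60:260,240:440];b=np.load('top1im.npy')[180:380,330:530]
cv2.imwrite('pics/grasp.png',cv2.resize(np.hstack([a,b]),(800,400),interpolation=cv2.INTER_CUBIC)[:,:,::-1])
o=r.get_obs();p=np.array(o['tcp_pos']);Q=R.from_rotvec(o['orientation']);print(Q.as_matrix().round(3).tolist())
plan([(p+[0,0,.065],Q)])
```

```text
[[0.77, 0.022, 0.637], [0.014, -1.0, 0.019], [0.637, -0.006, -0.771]]
t 4.1 tcp [ 0.4916 -0.2802  0.1685] F [-3.2  0.8  5.9] w 0.0207
[0.1657, -0.0014, -0.2003] [0.0, 0.0, 0.0]
```

View pics/grasp.png

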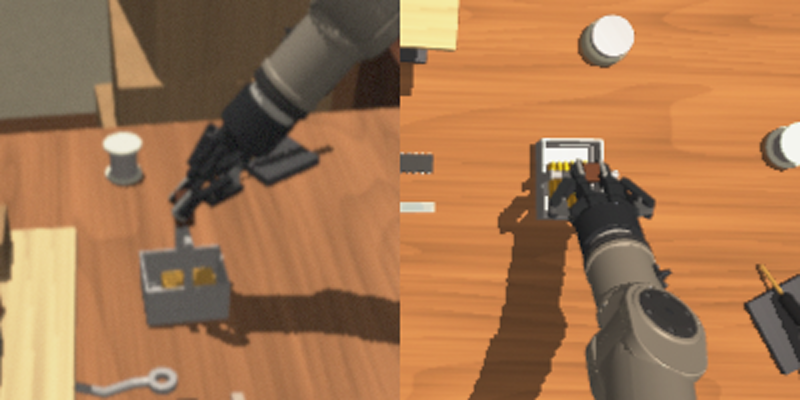

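Both views show the fingers on the grip block with the basket upright and the opening at 21 mm. Next I'll plan the lift and the transfer.

```bash
cat >> h.py <<'E'
SY=-2.55; S0=np.array([.6112,.0255,0])
def st(x,y,z): return S0+R.from_euler('z',SY,degrees=True).apply([x,y,z])
E
python3 - <<'E'
from h import *
o=r.get_obs();p=np.array(o['tcp_pos']);Q=R.from_rotvec(o['orientation'])
plan([(p+[0,0,.078],Q)])
Q2=tool(SY,40)
plan([(st(-115,0,0)*0+st(-.115,-.15,.245),Q2),(st(-.115,0,.245),Q2)])
E
```

```text
t 4.1 tcp [ 0.4916 -0.2802  0.1685] F [-3.2  0.8  5.9] w 0.0207
[0.1989, -0.0017, -0.2404] [0.0, 0.0, 0.0]
t 4.1 tcp [ 0.4916 -0.2802  0.1685] F [-3.2  0.8  5.9] w 0.0207
[0.1977, -0.6456, -0.2288] [-0.03, 0.0046, 0.0305]
[0.2265, -1.2443, -0.2007] [-0.03, 0.0046, 0.0305]
```

Call:
servo_tool --commands '[[[0.02, 0, -0.024], [0, 0, 0]], [[0.06, 0, -0.072], [0, 0, 0]], [[0.11, 0, -0.132], [0, 0, 0]], [[0.16, 0, -0.19], [0, 0, 0]], [[0.19, 0, -0.228], [0, 0, 0]], [[0.199, -0.002, -0.24], [0, 0, 0]], [[0.199, -0.01, -0.24], [0, 0, 0]], [[0.199, -0.05, -0.24], [0, 0, 0]], [[0.199, -0.11, -0.24], [-0.005, 0, 0.005]], [[0.199, -0.18, -0.24], [-0.01, 0.001, 0.01]], [[0.199, -0.26, -0.24], [-0.015, 0.002, 0.015]], [[0.198, -0.34, -0.235], [-0.02, 0.003, 0.02]], [[0.198, -0.42, -0.233], [-0.025, 0.004, 0.025]], [[0.198, -0.49, -0.23], [-0.03, 0.0046, 0.03]], [[0.198, -0.55, -0.229], [-0.03, 0.0046, 0.03]], [[0.198, -0.6, -0.229], [-0.03, 0.0046, 0.03]], [[0.198, -0.63, -0.229], [-0.03, 0.0046, 0.03]], [[0.198, -0.645, -0.229], [-0.03, 0.0046, 0.03]]]'

```text
clock: 5.9
tcp_pos: [0.4823, -0.1258, 0.2539]
orientation: [2.954, -0.049, 1.064]
contact_force: [-0.2, -0.1, -4.1]
grip_width: 0.0211
gripper_force: 59.6
```

Run:
```python
from h import *
Q2=tool(SY,40)
plan([(st(-.115,0,.245),Q2)])
```

```text
t 5.9 tcp [ 0.4823 -0.1258  0.2539] F [-0.2 -0.1 -4.1] w 0.0211
[0.0026, -0.6266, 0.0555] [-0.0101, 0.0045, 0.0035]
```

Call:
servo_tool --commands '[[[0, -0.02, 0], [0, 0, 0]], [[0, -0.07, 0.01], [-0.003, 0.001, 0]], [[0, -0.14, 0.02], [-0.006, 0.002, 0]], [[0, -0.22, 0.02], [-0.008, 0.003, 0]], [[0, -0.3, 0.03], [-0.01, 0.004, 0.003]], [[0, -0.38, 0.035], [-0.01, 0.004, 0.003]], [[0, -0.46, 0.04], [-0.01, 0.004, 0.003]], [[0.002, -0.53, 0.045], [-0.01, 0.004, 0.003]], [[0.002, -0.58, 0.05], [-0.01, 0.004, 0.003]], [[0.002, -0.61, 0.055], [-0.01, 0.004, 0.003]], [[0.002, -0.627, 0.055], [-0.01, 0.004, 0.003]], [[0.002, -0.627, 0.055], [-0.01, 0.004, 0.003]], [[0.002, -0.627, 0.055], [-0.01, 0.004, 0.003]], [[0.002, -0.627, 0.055], [-0.01, 0.004, 0.003]]]'

```text
clock: 7.3
tcp_pos: [0.4814, 0.0229, 0.2634]
orientation: [2.939, -0.072, 1.067]
contact_force: [0.6, 1.2, -4.5]
grip_width: 0.0211
gripper_force: 60.8
```

Run:
```python
from h import *
Q2=tool(SY,40)
for n in('scene','top'):
    im,d=r.grab_frame(n); np.save(f'{n}2im.npy',im);C=cloud(n,d)
    # rim & bar in basket
    s=lambda x0,x1,y0,y1,z0,z1:C[(C[...,0]>x0)&(C[...,0]<x1)&(C[...,1]>y0)&(C[...,1]<y1)&(C[...,2]>z0)&(C[...,2]<z1)]
    P=s(.42,.57,-.05,.1,.05,.155); c=cv2.minAreaRect((P[:,:2]*1000).astype(np.float32)); print(n,c, np.percentile(P[:,2],[2,50,90,98]).round(4))
a=np.load('scene2im.npy')[150:350,200:400];b=np.load('top2im.npy')[140:340,220:420]
cv2.imwrite('pics/pre.png',cv2.resize(np.hstack([a,b]),(800,400),interpolation=cv2.INTER_CUBIC)[:,:,::-1])
plan([(st(-.115,0,.245),Q2),(st(-.0,0,.245),Q2)])
```

```text
scene ((482.2370300292969, 25.868959426879883), (90.1511459350586, 110.79349517822266), 87.8321304321289) [0.097  0.1281 0.1505 0.1544]
top ((492.03692626953125, 22.994592666625977), (83.73922729492188, 91.80949401855469), 87.23278045654297) [0.0909 0.1002 0.148  0.1542]
t 7.4 tcp [0.4816 0.023  0.2636] F [-0.5 -0.1 -3.5] w 0.0207
[-0.0039, -0.0332, 0.0938] [-0.0002, 0.0007, -0.0027]
[0.3488, -0.0346, 0.389] [-0.0002, 0.0007, -0.0027]
```

View pics/pre.png

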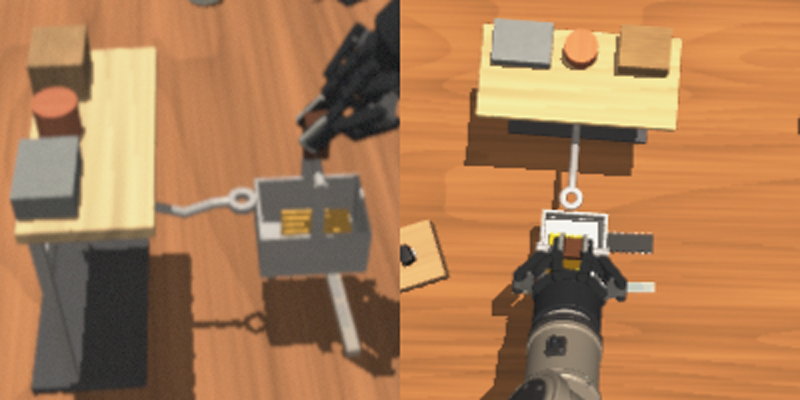

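The basket hangs upright in front of the eyelet in both views, in line with the hook arm, about 23 mm higher than planned. I'll correct that first and check the tracking.

Call:
servo_tool --commands '[[[-0.002, -0.02, 0.05], [0, 0, 0]], [[-0.004, -0.033, 0.094], [0, 0, 0]], [[-0.004, -0.033, 0.094], [0, 0, 0]], [[-0.004, -0.033, 0.094], [0, 0, 0]]]'

```text
clock: 7.8
tcp_pos: [0.481, 0.0274, 0.2634]
orientation: [2.944, -0.069, 1.068]
contact_force: [0.4, 0.7, -4.2]
grip_width: 0.0209
gripper_force: 60.8
```

Run:
```python
from h import *
Q2=tool(SY,40)
plan([(st(-.115,0,.240),Q2),(st(-.04,0,.240),Q2),(st(-.0,0,.240),Q2)])
```

```text
t 7.8 tcp [0.481  0.0274 0.2634] F [ 0.4  0.7 -4.2] w 0.0209
[-0.0134, -0.0151, 0.1107] [-0.0033, 0.0013, -0.0026]
[0.2168, -0.015, 0.303] [-0.0033, 0.0013, -0.0026]
[0.3396, -0.015, 0.4056] [-0.0033, 0.0013, -0.0026]
```

Run:
```python
from h import *
o=r.get_obs();print(np.round(o['joints'],3),np.round(o['qvel'],3),o['moment'])
```

```text
[ 1.347 -0.261 -1.409  2.385 -0.955  0.17  -0.87 ] [ 0.002  0.     0.003 -0.     0.    -0.002  0.001] [ 0.00750607  1.25329588 -0.00956833]
```

```bash
cat > k.py <<'E'
import numpy as np, itertools
from scipy.optimize import least_squares
from scipy.spatial.transform import Rotation as R
Z=np.array([0,0,1.])
def fk(q,p,s):
    psi,h,a,b,t,off=p; rz=lambda x:R.from_euler('z',x); ry=lambda x:R.from_euler('y',x)
    A=rz(s[0]*q[0]+psi)*ry(q[1]);pos=h*Z+A.apply(a*Z)
    A=A*rz(s[1]*q[2])*ry(q[3]);pos=pos+A.apply(b*Z)
    A=A*rz(s[2]*q[4])*ry(q[5]);pos=pos+A.apply(t*Z)
    A=A*rz(s[3]*q[6]+off);return pos,A
E
python3 - <<'E'
from k import *; from h import r
o=r.get_obs()
D=[([1.022,.477,.022,1.555,-.011,1.109,-.083],[.288,-.6105,.2503],R.from_rotvec([3.06558035,.686760628,0])),(o['joints'],o['tcp_pos'],R.from_rotvec(o['orientation']))]
best=[]
for s in itertools.product([1,-1],repeat=4):
  for psi0,o0 in itertools.product([-2.15,0,2.15],[0,1.57,3.14,-1.57]):
    def f(p):
        e=[]
        for q,x,Q in D:
            a,A=fk(q,p,s); e+=list((a-x)*5)+list((A.inv()*Q).as_rotvec())
        return e
    w=least_squares(f,[psi0,.36,.42,.4,.2,o0]); best.append((w.cost,s,w.x))
best.sort(key=lambda b:b[0])
for b in best[:3]: print(b[0],b[1],b[2].round(4))
E
```

```text
0.0025530952927057416 (-1, -1, -1, -1) [-0.0937  0.2252  0.5771  0.456   0.281   1.4883]
0.002553095292705764 (-1, -1, -1, -1) [-0.0937  0.2252  0.5771  0.456   0.281   1.4883]
0.002553095292705767 (-1, -1, -1, -1) [-0.0937  0.2252  0.5771  0.456   0.281   1.4883]
```

```bash
cat >> k.py <<'E'
P=[-0.0937,.2252,.5771,.456,.281,1.4883];S=(-1,-1,-1,-1)
lo=np.array([-2.96,-.34,-1.41,.24,-1.37,.17,-2.96]);hi=np.array([2.96,2.1,1.46,2.44,4.51,1.92,2.96])
def ik(pos,Q,q0,reg=.02):
    def f(q):
        a,A=fk(q,P,S); return np.r_[(a-pos)*20,(A.inv()*Q).as_rotvec()*5,reg*(q-q0)]
    w=least_squares(f,np.clip(q0,lo+1e-3,hi-1e-3),bounds=(lo,hi)); a,A=fk(w.x,P,S)
    return w.x,np.linalg.norm(a-pos)*1e3,np.degrees((A.inv()*Q).magnitude())
E
python3 - <<'E'
from k import *; from h import *
o=r.get_obs();q=np.array(o['joints']);a,A=fk(q,P,S);print('model err',(a-o['tcp_pos']).round(4),np.degrees((A.inv()*R.from_rotvec(o['orientation'])).as_rotvec()).round(2))
np.random.seed(0)
for lean in(40,32,26):
  print('lean',lean,'from present:');qq=q.copy()
  for x,z in((-.115,.262),(-.115,.24),(-.06,.24),(0,.24),(0,.205)):
    qq,e,d=ik(st(x,0,z),tool(SY,lean),qq); 
    alt=[ik(st(x,0,z),tool(SY,lean),np.random.uniform(lo,hi)*.6,1e-3) for _ in range(12)]
    ok=[t for t in alt if t[1]<2 and t[2]<1]
    m=max(ok,key=lambda t:min((t[0]-lo)[[1,2,3,4,5]].min(),(hi-t[0])[[1,2,3,4,5]].min())) if ok else None
    print(x,z,qq.round(2),round(e,1),round(d,1),'| alt',len(ok),None if m is None else m[0].round(2))
E
```

```text
model err [ 0.0019  0.0041 -0.0038] [3.44 0.11 0.61]
lean 40 from present:
-0.115 0.262 [ 1.35 -0.19 -1.41  2.37 -0.98  0.17 -0.8 ] 5.3 0.2 | alt 8 [-1.7  -0.03  1.46  2.37  1.04  0.17 -2.82]
-0.115 0.24 [ 1.36 -0.2  -1.41  2.4  -1.23  0.17 -0.55] 20.9 0.6 | alt 2 [ 1.07  0.17 -1.41  2.4   1.56  0.32  2.96]
-0.06 0.24 [ 0.23  0.13 -0.46  2.28  1.21  0.17 -2.96] 2.0 1.0 | alt 6 [ 0.25  0.14 -0.49  2.31  1.57  0.17  2.96]
0 0.24 [ 0.12  0.22 -0.34  2.18  1.23  0.17 -2.96] 0.2 0.1 | alt 8 [-0.87  0.29  0.84  2.18 -1.26  0.17 -0.54]
0 0.205 [ 0.09  0.27 -0.3   2.18  1.24  0.17 -2.96] 5.3 2.9 | alt 5 [-0.78  0.34  0.74  2.22  4.47  0.17 -0.  ]
lean 32 from present:
-0.115 0.262 [ 1.49 -0.34 -1.41  2.29 -0.9   0.47 -0.88] 8.2 0.6 | alt 8 [ 0.65  0.02 -0.86  2.28  0.33  0.31 -2.1 ]
-0.115 0.24 [ 1.49 -0.34 -1.41  2.33 -1.    0.44 -0.78] 22.2 1.4 | alt 11 [ 0.71  0.08 -0.96  2.31  0.62  0.28 -2.39]
-0.06 0.24 [ 1.52 -0.34 -1.41  2.28 -1.01  0.46 -0.76] 59.7 3.7 | alt 9 [ 0.62  0.21 -0.92  2.21  0.84  0.36 -2.57]
0 0.24 [ 1.54 -0.34 -1.41  2.23 -1.03  0.48 -0.74] 102.5 6.2 | alt 6 [-1.05  0.42  1.14  2.09 -0.98  0.46 -0.84]
0 0.205 [ 1.54 -0.34 -1.41  2.28 -1.12  0.45 -0.65] 124.9 6.2 | alt 5 [-0.8   0.36  0.79  2.13 -0.89  0.28 -0.91]
lean 26 from present:
-0.115 0.262 [ 0.8   0.07 -1.04  2.22  0.31  0.46 -2.07] 0.0 0.0 | alt 8 [-1.25  0.08  1.11  2.22 -0.06  0.44 -1.71]
-0.115 0.24 [ 0.71  0.11 -0.97  2.25  0.45  0.42 -2.21] 0.0 0.0 | alt 7 [-0.33  0.07  0.15  2.25  0.13  0.38 -1.9 ]
-0.06 0.24 [ 0.58  0.22 -0.87  2.14  0.59  0.47 -2.33] 0.0 0.0 | alt 8 [ 0.61  0.23 -0.92  2.14  0.62  0.48 -2.35]
0 0.24 [ 0.5   0.33 -0.81  2.02  0.67  0.52 -2.36] 0.0 0.0 | alt 8 [ 0.3   0.28 -0.56  2.02  0.48  0.47 -2.2 ]
0 0.205 [ 0.42  0.36 -0.73  2.06  0.77  0.46 -2.46] 0.0 0.0 | alt 9 [ 0.4   0.35 -0.69  2.06  0.74  0.45 -2.44]
```

The 40° lean is at joint limits this close to the base: q3 and q6 are both pinned. A 30° lean is comfortable. I'll set the basket down on clear desk at about (0.60, -0.20) and re-grasp it at 30°.

Run:
```python
from h import *
Q=tool(0,40)
plan([([.485,-.07,.265],Q),([.5,-.2,.265],Q)])
```

```text
t 7.8 tcp [0.481  0.0274 0.2634] F [ 0.4  0.7 -4.2] w 0.0209
[0.0314, 0.3883, 0.0143] [0.0149, 0.0013, -0.0243]
[0.0972, 0.9052, 0.0649] [0.0149, 0.0013, -0.0243]
```

Call:
servo_tool --commands '[[[0, 0.02, 0], [0, 0, 0]], [[0, 0.07, 0], [0, 0, 0]], [[0.01, 0.14, 0], [0.005, 0, -0.005]], [[0.02, 0.22, 0.01], [0.01, 0, -0.01]], [[0.03, 0.3, 0.01], [0.015, 0.001, -0.015]], [[0.03, 0.39, 0.014], [0.015, 0.001, -0.024]], [[0.04, 0.48, 0.02], [0.015, 0.001, -0.024]], [[0.05, 0.57, 0.03], [0.015, 0.001, -0.024]], [[0.06, 0.66, 0.04], [0.015, 0.001, -0.024]], [[0.07, 0.75, 0.05], [0.015, 0.001, -0.024]], [[0.08, 0.83, 0.055], [0.015, 0.001, -0.024]], [[0.09, 0.88, 0.06], [0.015, 0.001, -0.024]], [[0.097, 0.9, 0.065], [0.015, 0.001, -0.024]], [[0.097, 0.9, 0.065], [0.015, 0.001, -0.024]], [[0.097, 0.9, 0.065], [0.015, 0.001, -0.024]]]'

```text
clock: 9.3
tcp_pos: [0.4999, -0.1978, 0.2648]
orientation: [-2.952, -0.001, -1.073]
contact_force: [-1.0, -0.2, -4.9]
grip_width: 0.0206
gripper_force: 60.8
```

Run:
```python
from h import *
print(np.round(r.get_obs()['joints'],2))
Q=tool(0,40)
plan([([.6,-.2,.255],Q),([.6,-.2,.185],Q),([.6,-.2,.168],Q)])
```

```text
[ 1.39  0.12 -1.01  2.26 -0.76  0.24 -0.46]
t 9.3 tcp [ 0.4999 -0.1978  0.2648] F [-1.  -0.2 -4.9] w 0.0206
[0.2819, 0.0091, 0.2873] [-0.0007, 0.0005, 0.0001]
[0.1021, 0.0093, 0.502] [-0.0007, 0.0005, 0.0001]
[0.0584, 0.0093, 0.5541] [-0.0007, 0.0005, 0.0001]
```

Call:
servo_tool --commands '[[[0.03, 0.002, 0.03], [0, 0, 0]], [[0.09, 0.004, 0.09], [0, 0, 0]], [[0.16, 0.006, 0.165], [0, 0, 0]], [[0.23, 0.009, 0.235], [0, 0, 0]], [[0.27, 0.009, 0.275], [0, 0, 0]], [[0.282, 0.009, 0.287], [0, 0, 0]], [[0.27, 0.009, 0.3], [0, 0, 0]], [[0.23, 0.009, 0.35], [0, 0, 0]], [[0.18, 0.009, 0.41], [0, 0, 0]], [[0.13, 0.009, 0.47], [0, 0, 0]], [[0.1, 0.009, 0.502], [0, 0, 0]], [[0.085, 0.009, 0.52], [0, 0, 0]], [[0.075, 0.009, 0.533], [0, 0, 0]], [[0.07, 0.009, 0.54], [0, 0, 0]], [[0.07, 0.009, 0.54], [0, 0, 0]], [[0.07, 0.009, 0.54], [0, 0, 0]]]'

```text
clock: 10.9
tcp_pos: [0.6033, -0.2079, 0.1888]
orientation: [-2.953, -0.003, -1.033]
contact_force: [0.1, 0.3, -4.9]
grip_width: 0.0208
gripper_force: 60.8
```

Run:
```python
from h import *
print(np.round(r.get_obs()['joints'],2))
Q=tool(0,40)
plan([([.6,-.2,.170],Q),([.6,-.2,.168],Q)])
```

```text
[ 0.5   0.32 -0.19  2.15 -1.37  0.17  0.08]
t 10.9 tcp [ 0.6033 -0.2079  0.1888] F [ 0.1  0.3 -4.9] w 0.0208
[-0.0574, -0.0309, 0.0509] [-0.0083, 0.0159, -0.0019]
[-0.0623, -0.0308, 0.0571] [-0.0083, 0.0159, -0.0019]
```

Run:
```python
from h import *
Q=tool(0,40)
plan([([.66,-.205,.19],Q),([.66,-.205,.171],Q)])
```

```text
t 10.9 tcp [ 0.6033 -0.2079  0.1888] F [ 0.1  0.3 -4.9] w 0.0208
[0.1802, -0.0105, 0.1377] [-0.0083, 0.0159, -0.0019]
[0.1328, -0.0096, 0.1971] [-0.0083, 0.0159, -0.0019]
```

Call:
servo_tool --commands '[[[0.04, -0.003, 0.03], [-0.002, 0.004, 0]], [[0.1, -0.006, 0.075], [-0.004, 0.008, 0]], [[0.15, -0.01, 0.115], [-0.008, 0.016, 0]], [[0.18, -0.01, 0.138], [-0.008, 0.016, -0.002]], [[0.18, -0.01, 0.138], [-0.008, 0.016, -0.002]], [[0.18, -0.01, 0.138], [-0.008, 0.016, -0.002]], [[0.18, -0.01, 0.138], [-0.008, 0.016, -0.002]]]'

```text
clock: 11.6
tcp_pos: [0.6595, -0.2061, 0.191]
orientation: [-2.954, -0.004, -1.064]
contact_force: [0.2, 0.4, -4.5]
grip_width: 0.0209
gripper_force: 60.8
```

Run:
```python
from h import *
print(np.round(r.get_obs()['joints'],2))
Q=tool(0,40)
plan([([.66,-.205,.173],Q),([.66,-.205,.168],Q)])
```

```text
[ 0.36  0.38 -0.07  2.06 -1.37  0.17  0.04]
t 11.6 tcp [ 0.6595 -0.2061  0.191 ] F [ 0.2  0.4 -4.5] w 0.0209
[-0.0443, -0.0042, 0.057] [-0.0018, 0.0044, 0.0009]
[-0.0571, -0.0041, 0.0724] [-0.0018, 0.0044, 0.0009]
```

Call:
servo_tool --commands '[[[-0.015, -0.004, 0.02], [0, 0.004, 0]], [[-0.03, -0.004, 0.04], [0, 0.004, 0]], [[-0.044, -0.004, 0.057], [0, 0.004, 0]], [[-0.05, -0.004, 0.064], [0, 0.004, 0]], [[-0.05, -0.004, 0.064], [0, 0.004, 0]], [[-0.05, -0.004, 0.064], [0, 0.004, 0]]]'

```text
clock: 12.2
tcp_pos: [0.6637, -0.2084, 0.1795]
orientation: [-2.952, -0.009, -1.047]
contact_force: [-0.8, -0.6, -3.7]
grip_width: 0.0213
gripper_force: 60.8
```

Run:
```python
from h import *
print(np.round(r.get_obs()['joints'],2))
for n in('scene','top'):
    im,d=r.grab_frame(n); np.save(f'{n}3im.npy',im)
Q=tool(0,40)
plan([([.66,-.205,.173],Q),([.66,-.205,.168],Q)])
```

```text
[ 0.38  0.41 -0.09  2.05 -1.37  0.17  0.05]
t 12.3 tcp [ 0.6638 -0.2083  0.1798] F [-0.3  0.5 -3.4] w 0.0214
[-0.0291, -0.0132, 0.0116] [-0.0071, 0.0101, 0.0015]
[-0.0417, -0.013, 0.0271] [-0.0071, 0.0101, 0.0015]
```

Call:
servo_tool --commands '[[[-0.01, -0.005, 0.015], [0, -0.012, 0]], [[-0.02, -0.005, 0.03], [0, -0.024, 0]], [[-0.025, -0.005, 0.04], [0, -0.035, 0]], [[-0.025, -0.005, 0.04], [0, -0.035, 0]], [[-0.025, -0.005, 0.04], [0, -0.035, 0]]]'

```text
clock: 12.8
tcp_pos: [0.6683, -0.2063, 0.1724]
orientation: [-2.976, -0.013, -0.977]
contact_force: [-5.2, 3.4, 12.1]
grip_width: 0.0212
gripper_force: 63.1
```

Run:
```python
from h import *
print(np.round(r.get_obs()['joints'],2))
Q=tool(0,37)
plan([([.66,-.205,.170],Q),([.66,-.205,.166],Q)])
```

```text
[ 0.23  0.42  0.08  2.02 -1.2   0.23 -0.15]
t 12.8 tcp [ 0.6683 -0.2063  0.1724] F [-5.2  3.4 12.1] w 0.0212
[-0.0322, -0.0057, -0.0119] [-0.0073, 0.0073, 0.0032]
[-0.0417, -0.0056, 0.001] [-0.0073, 0.0073, 0.0032]
```

Call:
servo_tool --commands '[[[0, 0, 0], [0, 0, 0]], [[0, 0, 0], [0, 0, 0]], [[0, 0, 0], [0, 0, 0]], [[0, 0, 0], [0, 0, 0]], [[0, 0, 0], [0, 0, 0]], [[0, 0, -0.1], [0, 0, 0]], [[0, 0, -0.25], [0, 0, 0]], [[0, 0, -0.4], [0, -0.04, 0]], [[0, 0, -0.5], [0, -0.08, 0]], [[0, 0, -0.5], [0, -0.08, 0]], [[0, 0, -0.5], [0, -0.08, 0]]]' --claw 0

```text
clock: 13.9
tcp_pos: [0.5927, -0.2074, 0.2699]
orientation: [-3.033, -0.014, -0.781]
contact_force: [-0.2, 0.5, 0.1]
grip_width: 0.0852
gripper_force: 0.0
```

Run:
```python
from h import *
print(np.round(r.get_obs()['joints'],2))
for n in('scene','top'):
    im,d=r.grab_frame(n); np.save(f'{n}4im.npy',im);C=cloud(n,d)
    s=lambda x0,x1,y0,y1,z0,z1:C[(C[...,0]>x0)&(C[...,0]<x1)&(C[...,1]>y0)&(C[...,1]<y1)&(C[...,2]>z0)&(C[...,2]<z1)]
    for l,a in(('rim',(.05,.068)),('grip',(.168,.19))):
        P=s(.58,.75,-.285,-.12,*a)
        if len(P)>4:print(n,l,len(P),[np.round(t,1) for t in cv2.minAreaRect((P[:,:2]*1000).astype(np.float32))],np.median(P,0).round(4))
a=np.load('scene4im.npy')[80:280,200:400];b=np.load('top4im.npy')[120:320,290:490]
cv2.imwrite('pics/down.png',cv2.resize(np.hstack([a,b]),(800,400),interpolation=cv2.INTER_CUBIC)[:,:,::-1])
plan([])
```

```text
[-0.14  0.21  0.53  2.03 -0.59  0.53 -0.75]
scene rim 136 [array([ 620.3, -202.8]), array([88. , 35.3]), np.float64(87.7)] [ 0.6175 -0.1821  0.0587]
top rim 124 [array([ 659.4, -205.1]), array([110.6,  88.4]), np.float64(0.5)] [ 0.6975 -0.203   0.0581]
top grip 86 [array([ 658.1, -204.3]), array([24.8, 21.7]), np.float64(4.3)] [ 0.6578 -0.2045  0.176 ]
t 14.0 tcp [ 0.5917 -0.2074  0.2679] F [ 0.1  0.5 -1.2] w 0.0853
```

View pics/down.png

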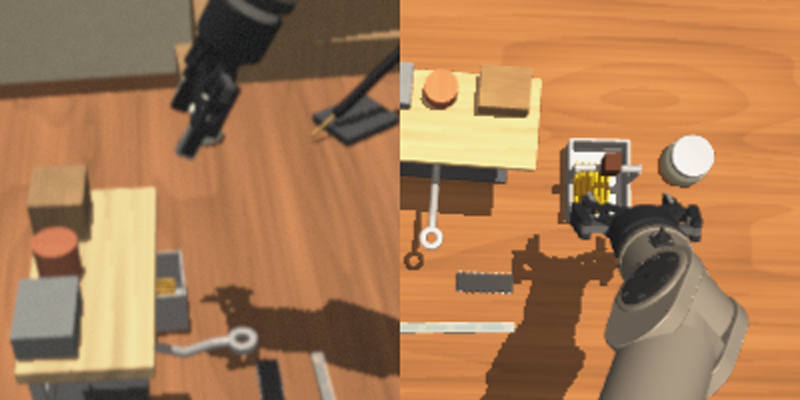

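The basket stands upright on the desk at (0.659, -0.204) with the heatsink inside, next to the jar without touching it. Next I'll check joint margins for the 30° path.

Run:
```python
from k import *; from h import *
o=r.get_obs();q=np.array(o['joints'])
for lean in(30,27):
  qq=q.copy();Q0=tool(0,lean);Q=tool(SY,lean);g=np.array([.655,-.2055,.165])
  for p,A in((back(g,Q0,.08),Q0),(g,Q0),(g+[0,0,.09],Q0),([.52,-.2,.255],Q0),([.5,-.1,.25],Q),(st(-.11,0,.245),Q),(st(-.05,0,.24),Q),(st(-.004,0,.24),Q),(st(-.004,0,.205),Q)):
    qq,e,d=ik(p,A,qq,.05); print(np.round(p,3),qq.round(2),round(e,1),round(d,1))
Q=tool(0,30);g=[.655,-.2055,.165]
plan([(back(g,Q,.08),Q),(g,Q)])
```

```text
[ 0.615 -0.206  0.234] [-0.02  0.33  0.42  1.98 -0.78  0.5  -0.58] 0.0 0.0
[ 0.655 -0.206  0.165] [ 0.07  0.46  0.28  1.96 -0.94  0.39 -0.44] 0.0 0.0
[ 0.655 -0.206  0.255] [-0.05  0.36  0.44  1.88 -0.72  0.55 -0.69] 0.0 0.0
[ 0.52  -0.2    0.255] [-0.01  0.16  0.46  2.14 -0.71  0.5  -0.57] 0.0 0.0
[ 0.5  -0.1   0.25] [-0.25  0.07  0.43  2.25 -0.42  0.34 -1.06] 0.0 0.0
[0.501 0.03  0.245] [-0.63  0.06  0.45  2.27  0.13  0.3  -1.9 ] 0.1 0.0
[0.561 0.028 0.24 ] [-0.49  0.17  0.36  2.17 -0.02  0.3  -1.74] 0.0 0.0
[0.607 0.026 0.24 ] [-0.42  0.23  0.31  2.08 -0.08  0.32 -1.68] 0.0 0.0
[0.607 0.026 0.205] [-0.38  0.28  0.27  2.11 -0.1   0.23 -1.66] 0.0 0.0
[ 0.619 -0.206  0.236] [-0.06  0.34  0.47  1.94 -0.69  0.56 -0.68] 0.0 0.0
[ 0.655 -0.206  0.165] [ 0.02  0.47  0.35  1.93 -0.83  0.45 -0.56] 0.0 0.0
[ 0.655 -0.206  0.255] [-0.08  0.37  0.47  1.84 -0.64  0.61 -0.77] 0.0 0.0
[ 0.52  -0.2    0.255] [-0.06  0.17  0.5   2.11 -0.62  0.54 -0.67] 0.0 0.0
[ 0.5  -0.1   0.25] [-0.29  0.08  0.47  2.22 -0.35  0.41 -1.14] 0.0 0.0
[0.501 0.03  0.245] [-0.62  0.07  0.46  2.24  0.07  0.37 -1.84] 0.0 0.0
[0.561 0.028 0.24 ] [-0.51  0.18  0.39  2.13 -0.06  0.37 -1.7 ] 0.0 0.0
[0.607 0.026 0.24 ] [-0.45  0.25  0.35  2.04 -0.12  0.4  -1.64] 0.0 0.0
[0.607 0.026 0.205] [-0.41  0.29  0.31  2.08 -0.15  0.31 -1.61] 0.0 0.0
t 14.0 tcp [ 0.5917 -0.2074  0.2679] F [ 0.1  0.5 -1.2] w 0.0853
[0.0173, -0.0057, 0.163] [-0.0077, 0.0147, 0.0029]
[0.0247, -0.0018, 0.4829] [-0.0077, 0.0147, 0.0029]
```

Call:
servo_tool --commands '[[[0.01, -0.003, 0.06], [-0.007, 0.006, 0.003]], [[0.017, -0.004, 0.15], [-0.007, 0.006, 0.003]], [[0.02, -0.003, 0.25], [-0.007, 0.006, 0.003]], [[0.022, -0.002, 0.34], [-0.007, 0.006, 0.003]], [[0.024, -0.002, 0.42], [-0.007, 0.006, 0.003]], [[0.025, -0.002, 0.47], [-0.007, 0.006, 0.003]], [[0.025, -0.002, 0.483], [-0.007, 0.006, 0.003]], [[0.025, -0.002, 0.483], [-0.007, 0.006, 0.003]], [[0.025, -0.002, 0.483], [-0.007, 0.006, 0.003]]]'

```text
clock: 14.9
tcp_pos: [0.6553, -0.2071, 0.1669]
orientation: [3.039, -0.002, 0.795]
contact_force: [-0.3, -0.3, 0.1]
grip_width: 0.0858
gripper_force: 0.0
```

Run:
```python
from h import *
print(np.round(r.get_obs()['joints'],2))
Q=tool(0,29.3);g=[.655,-.2055,.165]
plan([(g,Q)])
```

```text
[ 0.02  0.43  0.32  1.99 -0.88  0.35 -0.52]
t 14.9 tcp [ 0.6553 -0.2071  0.1669] F [-0.3 -0.3  0.1] w 0.0858
[-0.0046, -0.0063, 0.0062] [0.0006, -0.0001, -0.0006]
```

Call:
servo_tool --commands '[[[-0.003, -0.006, 0.006], [0, 0, 0]], [[-0.003, -0.006, 0.006], [0, 0, 0]], [[-0.003, -0.006, 0.006], [0, 0, 0]], [[-0.003, -0.006, 0.006], [0, 0, 0]], [[-0.003, -0.006, 0.006], [0, 0, 0]], [[-0.003, -0.006, 0.006], [0, 0, 0]], [[-0.003, -0.006, 0.006], [0, 0, 0]], [[-0.003, -0.006, 0.006], [0, 0, 0]]]' --claw 1 --squeeze 60

```text
clock: 15.7
tcp_pos: [0.6558, -0.2052, 0.165]
orientation: [3.039, -0.001, 0.795]
contact_force: [0.1, 0.3, 2.7]
grip_width: 0.021
gripper_force: 60.2
```

Run:
```python
from h import *
o=r.get_obs();p=np.array(o['tcp_pos']);Q=R.from_rotvec(o['orientation']);print(Q.as_matrix().round(3).tolist())
Q2=R.from_euler('z',-2.55,degrees=True)*Q
plan([(p+[0,0,.085],Q),([.53,-.2,.252],Q),([.505,-.06,.245],Q2),])
```

```text
[[0.872, -0.001, 0.49], [-0.0, -1.0, -0.001], [0.49, 0.0, -0.872]]
t 15.7 tcp [ 0.6558 -0.2052  0.165 ] F [0.1 0.3 2.7] w 0.021
[0.1665, 0.0001, -0.2965] [0.0, 0.0, 0.0]
[-0.2686, -0.0203, -0.5497] [0.0, 0.0, 0.0]
[-0.3697, -0.5802, -0.5747] [-0.0139, -0.0, 0.0247]
```

Call:
servo_tool --commands '[[[0.02, 0, -0.035], [0, 0, 0]], [[0.06, 0, -0.107], [0, 0, 0]], [[0.11, 0, -0.196], [0, 0, 0]], [[0.15, 0, -0.267], [0, 0, 0]], [[0.166, 0, -0.296], [0, 0, 0]], [[0.14, 0, -0.311], [0, 0, 0]], [[0.07, 0, -0.352], [0, 0, 0]], [[-0.02, -0.005, -0.405], [0, 0, 0]], [[-0.11, -0.01, -0.457], [0, 0, 0]], [[-0.19, -0.02, -0.504], [0, 0, 0]], [[-0.245, -0.03, -0.537], [0, 0, 0]], [[-0.28, -0.07, -0.552], [0, 0, 0.002]], [[-0.3, -0.14, -0.555], [-0.003, 0, 0.006]], [[-0.32, -0.22, -0.56], [-0.006, 0, 0.011]], [[-0.335, -0.3, -0.565], [-0.009, 0, 0.016]], [[-0.35, -0.39, -0.57], [-0.012, 0, 0.021]], [[-0.36, -0.47, -0.573], [-0.014, 0, 0.025]], [[-0.367, -0.53, -0.575], [-0.014, 0, 0.025]], [[-0.37, -0.565, -0.575], [-0.014, 0, 0.025]], [[-0.37, -0.58, -0.575], [-0.014, 0, 0.025]]]'

```text
clock: 17.7
tcp_pos: [0.5025, -0.0591, 0.243]
orientation: [3.029, -0.066, 0.785]
contact_force: [-0.7, 0.2, -3.9]
grip_width: 0.0212
gripper_force: 59.6
```

Run:
```python
from h import *
o=r.get_obs();print(np.round(o['joints'],2),R.from_rotvec(o['orientation']).as_matrix().round(3).tolist())
Q=tool(SY,29.2)
plan([(st(-.11,0,.243),Q),(st(-.08,0,.24),Q),(st(-.04,0,.24),Q),(st(-.004,0,.24),Q)])
```

```text
[-0.47 -0.03  0.44  2.33  0.14  0.33 -1.76] [[0.873, -0.044, 0.485], [-0.038, -0.999, -0.022], [0.486, 0.0, -0.874]]
t 17.7 tcp [ 0.5025 -0.0591  0.243 ] F [-0.7  0.2 -3.9] w 0.0212
[-0.018, -0.3573, -0.01] [0.0001, 0.0016, 0.0005]
[0.081, -0.3572, 0.0588] [0.0001, 0.0016, 0.0005]
[0.2209, -0.3571, 0.1365] [0.0001, 0.0016, 0.0005]
[0.3468, -0.3571, 0.2064] [0.0001, 0.0016, 0.0005]
```

Call:
servo_tool --commands '[[[-0.003, -0.02, 0], [0, 0, 0]], [[-0.006, -0.07, -0.003], [0, 0, 0]], [[-0.01, -0.14, -0.006], [0, 0, 0]], [[-0.014, -0.22, -0.01], [0, 0, 0]], [[-0.018, -0.29, -0.01], [0, 0, 0]], [[-0.018, -0.335, -0.01], [0, 0, 0]], [[-0.018, -0.357, -0.01], [0, 0, 0]], [[-0.018, -0.357, -0.01], [0, 0, 0]], [[-0.018, -0.357, -0.01], [0, 0, 0]], [[-0.018, -0.357, -0.01], [0, 0, 0]]]'

```text
clock: 18.7
tcp_pos: [0.5032, 0.0285, 0.2445]
orientation: [3.027, -0.071, 0.789]
contact_force: [0.1, 0.0, -4.0]
grip_width: 0.0212
gripper_force: 59.6
```

Run:
```python
from h import *
o=r.get_obs();print(np.round(o['joints'],2))
for n in('scene','top'):
    im,d=r.grab_frame(n); np.save(f'{n}5im.npy',im)
    C=cloud(n,d)
    P=C[(C[...,0]>.42)&(C[...,0]<.58)&(C[...,1]>-.05)&(C[...,1]<.1)&(C[...,2]>.12)&(C[...,2]<.145)]
    print(n,[np.round(t,1) for t in cv2.minAreaRect((P[:,:2]*1000).astype(np.float32))])
Q=tool(SY,29.2)
plan([(st(-.08,0,.24),Q),(st(-.04,0,.24),Q),(st(-.003,0,.24),Q),(st(-.003,0,.22),Q)])
```

```text
[-0.55 -0.02  0.27  2.32  0.44  0.39 -2.27]
scene [array([506.2,  30.9]), array([ 89.5, 110.2]), np.float64(87.7)]
top [array([506.7,  27.6]), array([ 83.8, 109.8]), np.float64(87.7)]
t 18.8 tcp [0.5034 0.0287 0.2446] F [ 0.5  0.8 -4.2] w 0.0211
[0.0882, -0.0066, 0.0707] [0.0008, -0.0006, -0.0011]
[0.2278, -0.007, 0.1489] [0.0008, -0.0006, -0.0011]
[0.3569, -0.0073, 0.2212] [0.0008, -0.0006, -0.0011]
[0.3178, -0.0073, 0.291] [0.0008, -0.0006, -0.0011]
```

Call:
servo_tool --commands '[[[0.03, -0.003, 0.03], [0, 0, 0]], [[0.088, -0.0066, 0.07], [0, 0, 0]], [[0.13, -0.007, 0.094], [0, 0, 0]], [[0.18, -0.007, 0.122], [0, 0, 0]], [[0.23, -0.007, 0.15], [0, 0, 0]], [[0.28, -0.007, 0.178], [0, 0, 0]], [[0.32, -0.007, 0.2], [0, 0, 0]], [[0.345, -0.007, 0.215], [0, 0, 0]], [[0.357, -0.007, 0.221], [0, 0, 0]], [[0.357, -0.007, 0.221], [0, 0, 0]], [[0.357, -0.007, 0.221], [0, 0, 0]], [[0.357, -0.007, 0.221], [0, 0, 0]]]'

```text
clock: 20.0
tcp_pos: [0.6078, 0.0264, 0.2401]
orientation: [3.028, -0.069, 0.79]
contact_force: [0.3, 1.2, -4.8]
grip_width: 0.021
gripper_force: 59.6
```

Run:
```python
from h import *
o=r.get_obs();print(np.round(o['joints'],2))
for n in('scene','top'):
    im,d=r.grab_frame(n); np.save(f'{n}6im.npy',im)
a=np.load('scene6im.npy')[150:350,180:380];b=np.load('top6im.npy')[120:320,210:410]
cv2.imwrite('pics/over.png',cv2.resize(np.hstack([a,b]),(800,400),interpolation=cv2.INTER_CUBIC)[:,:,::-1])
Q=tool(SY,29.2)
plan([(st(-.003,0,.24),Q),(st(-.003,0,.215),Q),(st(-.003,0,.206),Q)])
```

```text
[-0.45  0.18  0.27  2.12  0.2   0.36 -1.98]
t 20.1 tcp [0.6079 0.0265 0.2402] F [ 0.  -0.8 -4.3] w 0.021
[0.0006, 0.0034, 0.0013] [0.0003, -0.0007, -0.0004]
[-0.0482, 0.0034, 0.0885] [0.0003, -0.0007, -0.0004]
[-0.0658, 0.0034, 0.1199] [0.0003, -0.0007, -0.0004]
```

View pics/over.png

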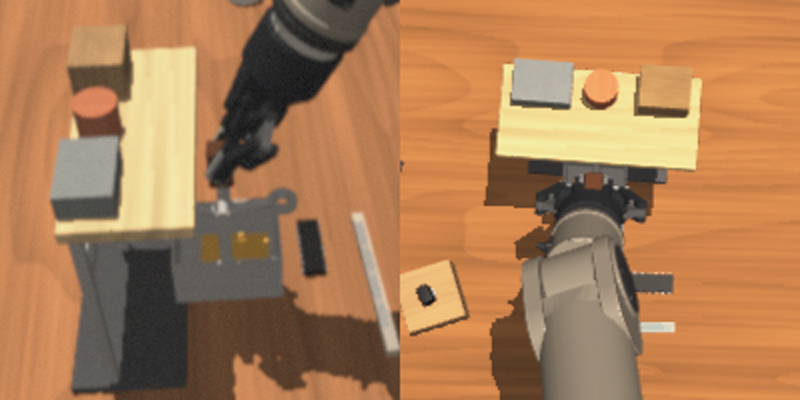

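The hook arm passes through the handle opening, the basket is upright, and the gripper is clear of the shelf edge. Lowering now.

Call:
servo_tool --commands '[[[-0.015, 0.003, 0.027], [0, 0, 0]], [[-0.035, 0.003, 0.063], [0, 0, 0]], [[-0.048, 0.003, 0.088], [0, 0, 0]], [[-0.056, 0.003, 0.102], [0, 0, 0]], [[-0.062, 0.003, 0.113], [0, 0, 0]], [[-0.066, 0.003, 0.12], [0, 0, 0]], [[-0.066, 0.003, 0.12], [0, 0, 0]], [[-0.066, 0.003, 0.12], [0, 0, 0]]]'

```text
clock: 20.9
tcp_pos: [0.6086, 0.0257, 0.2061]
orientation: [3.028, -0.069, 0.791]
contact_force: [-0.0, -0.3, -3.7]
grip_width: 0.0211
gripper_force: 59.9
```

Run:
```python
from h import *
print(np.round(r.get_obs()['joints'],2))
Q=tool(SY,29.2)
plan([(st(-.003,0,.206),Q),(st(-.003,0,.203),Q)])
```

```text
[-0.44  0.24  0.27  2.15  0.21  0.27 -2.  ]
t 20.9 tcp [0.6086 0.0257 0.2061] F [-0.  -0.3 -3.7] w 0.0211
[-0.0018, 0.0002, -0.0004] [0.0004, -0.0009, -0.0006]
[-0.0077, 0.0002, 0.0101] [0.0004, -0.0009, -0.0006]
```

Still carrying the full weight, so I'll ease down a few more mm.

Call:
servo_tool --commands '[[[-0.004, 0, 0.006], [0, 0, 0]], [[-0.006, 0, 0.01], [0, 0, 0]], [[-0.006, 0, 0.01], [0, 0, 0]]]'

```text
clock: 21.2
tcp_pos: [0.6092, 0.0257, 0.2052]
orientation: [3.027, -0.07, 0.795]
contact_force: [-12.2, -0.8, 16.0]
grip_width: 0.0211
gripper_force: 63.1
```

Run:
```python
from h import *
Q=tool(SY,29.2)
plan([(st(-.003,0,.203),Q)])
for n in('scene',):
    im,d=r.grab_frame(n); C=cloud(n,d)
    P=C[(C[...,0]>.53)&(C[...,0]<.61)&(C[...,1]>-.05)&(C[...,1]<.1)&(C[...,2]>.08)&(C[...,2]<.125)]
    print(np.percentile(P[:,2],[50,90,99]),P[:,0].min())
```

```text
t 21.2 tcp [0.6092 0.0257 0.2052] F [-12.2  -0.8  16. ] w 0.0211
[-0.008, 0.0004, 0.0058] [-0.0002, -0.0027, -0.0011]
[0.09441127 0.10231727 0.11276431] 0.5558527124621229
```

Call:
servo_tool --commands '[[[-0.006, 0, -0.006], [0, 0, 0]], [[-0.006, 0, -0.006], [0, 0, 0]], [[-0.006, 0, -0.006], [0, 0, 0]]]'

```text
clock: 21.55
tcp_pos: [0.6075, 0.0259, 0.2052]
orientation: [3.027, -0.069, 0.796]
contact_force: [-5.5, -1.6, 9.4]
grip_width: 0.021
gripper_force: 61.2
```

Call:
servo_tool --commands '[[[0, 0, 0], [0, 0, 0]], [[0, 0, 0], [0, 0, 0]], [[0, 0, 0], [0, 0, 0]], [[0, 0, 0], [0, 0, 0]], [[0, 0, 0], [0, 0, 0]], [[0, 0, 0], [0, 0, 0]], [[0, 0, -0.04], [0, 0, 0]], [[0, 0, -0.1], [0, 0, 0]], [[0, 0, -0.2], [0, 0, 0]], [[0, 0, -0.33], [0, 0, 0]], [[0, 0, -0.46], [0, -0.05, 0]], [[0, 0, -0.56], [0, -0.1, 0]], [[0, 0, -0.6], [0, -0.15, 0]], [[0, 0, -0.6], [0, -0.2, 0]]]' --claw 0

```text
clock: 22.95
tcp_pos: [0.5331, 0.0293, 0.3377]
orientation: [3.124, -0.071, 0.31]
contact_force: [0.1, -1.4, 0.5]
grip_width: 0.0851
gripper_force: 0.0
```

Run:
```python
from h import *
for n in('scene','top'):
    im,d=r.grab_frame(n); np.save(f'{n}7im.npy',im)
    C=cloud(n,d)
    P=C[(C[...,0]>.54)&(C[...,0]<.68)&(C[...,1]>-.05)&(C[...,1]<.1)&(C[...,2]>.08)&(C[...,2]<.115)]
    print(n,[np.round(t,1) for t in cv2.minAreaRect((P[:,:2]*1000).astype(np.float32))],np.percentile(P[:,2],[50,95]).round(4))
    P=C[(C[...,0]>.59)&(C[...,0]<.64)&(C[...,1]>-.0)&(C[...,1]<.06)&(C[...,2]>.205)&(C[...,2]<.23)]
    if len(P)>4:print('grip',P.mean(0).round(4),len(P))
a=np.load('scene7im.npy')[150:350,180:380];b=np.load('top7im.npy')[120:320,210:410]
cv2.imwrite('pics/hung.png',cv2.resize(np.hstack([a,b]),(800,400),interpolation=cv2.INTER_CUBIC)[:,:,::-1])
print(np.round(r.get_obs()['joints'],2))
Q=tool(29,0);Q3=R.from_euler('z',180,degrees=True)
plan([([.4812,.247,.2],Q),([.4812,.247,.085],Q)])
plan([([.4812,.247,.2],tool(29-180,0))])
```

```text
scene [array([611.6,  26.7]), array([ 89. , 109.9]), np.float64(87.6)] [0.0947 0.1036]
grip [0.6099 0.0324 0.2157] 159
top [array([631.1,  23.2]), array([87.1, 68.4]), np.float64(89.0)] [0.0972 0.1045]
grip [0.609  0.0264 0.2168] 90
[-0.49  0.06  0.31  1.93  0.03  0.96 -1.82]
t 23.05 tcp [0.5345 0.0291 0.3359] F [-0.4  0.1 -1. ] w 0.0851
[-0.3552, -0.8606, 0.4833] [0.0347, -0.1231, -0.3504]
[-0.4459, -0.8604, 0.9343] [0.0347, -0.1231, -0.3504]
t 23.05 tcp [0.5345 0.0291 0.3359] F [-0.4  0.1 -1. ] w 0.0851
[-0.3552, -0.8606, 0.4833] [-0.1634, -0.046, 1.6414]
```

View pics/hung.png

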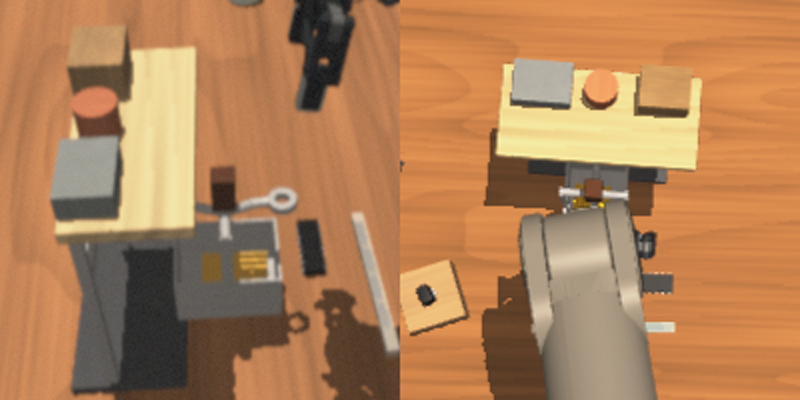

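The basket hangs level on the saddle: rim at about 0.103 m, centre at (0.611, 0.026), heatsink inside. Now the pin.

Call:
servo_tool --commands '[[[-0.05, -0.1, 0.05], [0.005, -0.015, -0.045]], [[-0.1, -0.25, 0.12], [0.01, -0.03, -0.09]], [[-0.16, -0.4, 0.2], [0.015, -0.05, -0.15]], [[-0.22, -0.55, 0.29], [0.02, -0.075, -0.22]], [[-0.29, -0.7, 0.38], [0.03, -0.1, -0.29]], [[-0.34, -0.82, 0.46], [0.035, -0.123, -0.35]], [[-0.355, -0.86, 0.483], [0.035, -0.123, -0.35]], [[-0.355, -0.86, 0.483], [0.035, -0.123, -0.35]], [[-0.355, -0.86, 0.483], [0.035, -0.123, -0.35]], [[-0.355, -0.86, 0.483], [0.035, -0.123, -0.35]]]'

```text
clock: 24.05
tcp_pos: [0.4803, 0.2452, 0.1997]
orientation: [-3.042, -0.782, -0.001]
contact_force: [0.4, -0.6, -0.4]
grip_width: 0.0854
gripper_force: 0.0
```

Run:
```python
from h import *
print(np.round(r.get_obs()['joints'],2))
Q=tool(29,0)
plan([([.4812,.247,.15],Q),([.4812,.247,.0875],Q)])
```

```text
[-0.67  0.31  0.1   1.94 -0.04  0.89 -1.62]
t 24.05 tcp [0.4803 0.2452 0.1997] F [ 0.4 -0.6 -0.4] w 0.0854
[0.0068, -0.0046, 0.1988] [-0.0001, -0.0003, -0.0018]
[0.0066, -0.0045, 0.4488] [-0.0001, -0.0003, -0.0018]
```

Call:
servo_tool --commands '[[[0.006, -0.004, 0.1], [0, 0, 0]], [[0.006, -0.004, 0.25], [0, 0, 0]], [[0.006, -0.004, 0.36], [0, 0, 0]], [[0.006, -0.004, 0.42], [0, 0, 0]], [[0.006, -0.004, 0.447], [0, 0, 0]], [[0.006, -0.004, 0.447], [0, 0, 0]], [[0.006, -0.004, 0.447], [0, 0, 0]]]'

```text
clock: 24.75
tcp_pos: [0.4811, 0.2483, 0.0881]
orientation: [-3.041, -0.785, -0.001]
contact_force: [-0.6, 0.7, 0.6]
grip_width: 0.085
gripper_force: 0.0
```

Run:
```python
from h import *
Q=tool(29,0)
plan([([.4812,.247,.0875],Q)])
```

```text
t 24.75 tcp [0.4811 0.2483 0.0881] F [-0.6  0.7  0.6] w 0.085
[-0.0022, 0.0046, 0.0025] [-0.0006, -0.0004, -0.0007]
```

Close, then measure the lateral force.

Call:
servo_tool --commands '[[[0, 0.002, 0], [0, 0, 0]], [[0, 0.002, 0], [0, 0, 0]], [[0, 0.002, 0], [0, 0, 0]], [[0, 0.002, 0], [0, 0, 0]], [[0, 0.002, 0], [0, 0, 0]], [[0, 0.002, 0], [0, 0, 0]], [[0, 0.002, 0], [0, 0, 0]], [[0, 0.002, 0], [0, 0, 0]], [[0, 0.002, 0], [0, 0, 0]]]' --claw 1 --squeeze 50

```text
clock: 25.65
tcp_pos: [0.4805, 0.248, 0.0871]
orientation: [-3.041, -0.786, 0.002]
contact_force: [-1.1, -0.7, 4.8]
grip_width: 0.0154
gripper_force: 49.0
```

Call:
servo_tool --commands '[[[0, 0, -0.03], [0, 0, 0]], [[0, 0, -0.1], [0, 0, 0]], [[0, 0, -0.2], [0, 0, 0]], [[0, 0, -0.34], [0, 0, 0]], [[0, 0, -0.5], [0, 0, 0]], [[0, 0, -0.65], [0, 0, 0]], [[0, 0, -0.75], [0, 0, 0]], [[0, 0, -0.8], [0, 0, 0]], [[0, 0, -0.8], [0, 0, 0]]]'

```text
clock: 26.55
tcp_pos: [0.4813, 0.2482, 0.2882]
orientation: [-3.04, -0.786, -0.002]
contact_force: [-0.1, -0.8, -0.6]
grip_width: 0.0154
gripper_force: 48.7
```

Run:
```python
from h import *
print(np.round(r.get_obs()['joints'],2))
Q=tool(SY,0)
for n in('scene','top'):
    im,d=r.grab_frame(n); np.save(f'{n}8im.npy',im); 
    for x in r.mark_of(n,'pin')[:2]: print(n,'pin tip',np.round(x['uv'],1),x['confidence'],ray(n,x['uv'],.205).round(4))
a=np.load('scene8im.npy')[280:480,280:480];b=np.load('top8im.npy')[160:360,150:350]
cv2.imwrite('pics/pin.png',cv2.resize(np.hstack([a,b]),(800,400),interpolation=cv2.INTER_CUBIC)[:,:,::-1])
plan([(st(-.058,-.002,.288),Q)])
```

```text
[-0.68  0.22  0.11  1.84 -0.03  1.08 -1.63]
scene pin tip [381.1 329.9] 0.83 [0.4785 0.2431 0.205 ]
top pin tip [305.2 228.9] 0.68 [0.573  0.0276 0.205 ]
top pin tip [306.4 214.4] 0.42 [0.6099 0.0257 0.205 ]
t 26.75 tcp [0.4799 0.2474 0.285 ] F [ 0.1 -0.4 -0.6] w 0.0157
[-0.173, 0.9163, -0.0118] [0.0004, 0.0031, 0.3506]
```

View pics/pin.png

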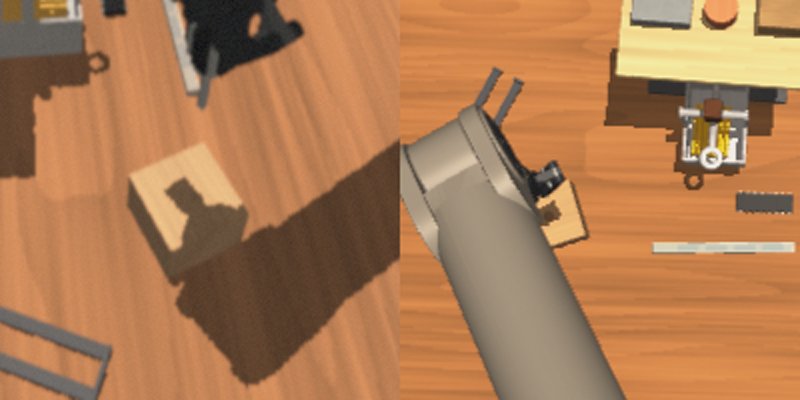

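The pin is held vertical and clear of its block, with the tip at about (382,332) in the scene picture. Moving it over the eyelet.

Call:
servo_tool --commands '[[[-0.01, 0.05, 0], [0, 0, 0.02]], [[-0.03, 0.15, 0], [0, 0, 0.06]], [[-0.06, 0.3, 0], [0, 0.001, 0.12]], [[-0.09, 0.47, 0], [0, 0.002, 0.18]], [[-0.12, 0.62, -0.004], [0, 0.003, 0.24]], [[-0.14, 0.75, -0.008], [0, 0.003, 0.3]], [[-0.16, 0.85, -0.012], [0, 0.003, 0.35]], [[-0.17, 0.9, -0.012], [0, 0.003, 0.35]], [[-0.173, 0.916, -0.012], [0, 0.003, 0.35]], [[-0.173, 0.916, -0.012], [0, 0.003, 0.35]], [[-0.173, 0.916, -0.012], [0, 0.003, 0.35]], [[-0.173, 0.916, -0.012], [0, 0.003, 0.35]]]'

```text
clock: 27.95
tcp_pos: [0.5537, 0.0283, 0.2896]
orientation: [-3.139, 0.064, -0.004]
contact_force: [-0.5, -0.3, -1.1]
grip_width: 0.0157
gripper_force: 48.7
```

Run:
```python
from h import *
print(np.round(r.get_obs()['joints'],2))
Q=tool(SY,0)
im,d=r.grab_frame('scene'); C=cloud('scene',d)
tx=np.array(r.get_obs()['tcp_pos'])
P=C[(abs(C[...,0]-tx[0])<.02)&(abs(C[...,1]-tx[1])<.02)&(C[...,2]>.2)&(C[...,2]<.25)]
print('shaft',len(P),P.mean(0).round(4) if len(P) else '', P[:,0].min() if len(P) else '',P[:,0].max() if len(P) else '')
for t,z in(('pin',tx[2]-.082),('eye',.178)):
    for x in r.mark_of('scene',t)[:2]: print(t,np.round(x['uv'],1),x['confidence'],ray('scene',x['uv'],z).round(4))
a=im[160:310,240:390]; cv2.imwrite('pics/align.png',cv2.resize(a,(600,600),interpolation=cv2.INTER_CUBIC)[:,:,::-1])
plan([(st(-.058,-.001,.272),Q)])
```

```text
[-0.43  0.24  0.32  1.82 -0.09  1.09 -1.69]
shaft 73 [0.5539 0.0317 0.2311] 0.5496971874241243 0.5577930838774476
pin [319.7 237.4] 0.48 [0.5543 0.0272 0.2077]
eye [319.8 247.4] 0.75 [0.5543 0.0257 0.178 ]
t 28.1 tcp [0.5538 0.0275 0.2897] F [ 0.   0.4 -0.5] w 0.0152
[-0.0026, 0.002, 0.0708] [-0.001, -0.0017, 0.0016]
```

View pics/align.png

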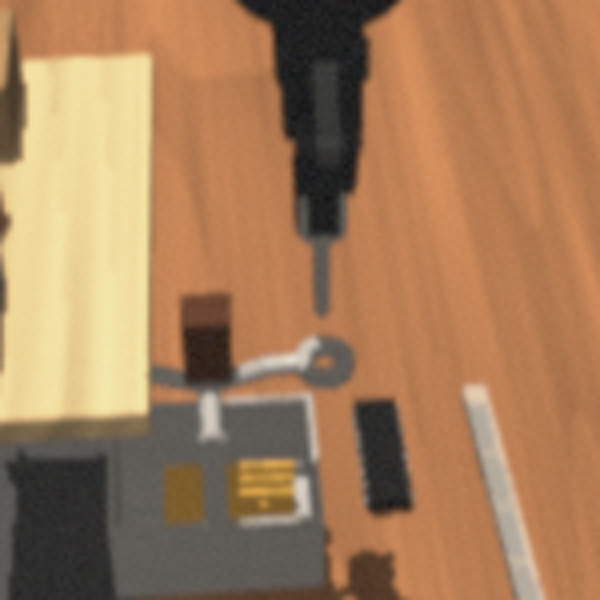

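Run:
```python
from h import *
from scipy.optimize import least_squares
from scipy import ndimage
def ring(n,d):
    C=cloud(n,d); m=(abs(C[...,0]-.5533)<.022)&(abs(C[...,1]-.028)<.025)&(C[...,2]>.172)&(C[...,2]<.184)
    m&=C[...,0]<.562; P=C[m]
    # ring top annulus r 7..15: fit centre so that all lie within the annulus
    f=lambda c:(lambda rr:np.r_[np.clip(rr-15,0,None),np.clip(7-rr,0,None)])(np.hypot(*(P[:,:2]*1000-c).T))
    best=min((least_squares(f,[x,y],loss='soft_l1') for x in(550,553,556) for y in(25,28,31,34)),key=lambda w:w.cost)
    print(n,'ring',len(P),best.x.round(1),round(best.cost,2),'ymin/max',(P[:,1].min()*1e3).round(1),(P[:,1].max()*1e3).round(1),'xmin',(P[:,0].min()*1e3).round(1), 'zmed',np.median(P[:,2]).round(4))
ring('scene',np.load('scene0.npy'));ring('top',np.load('top0.npy'))
im,d=r.grab_frame('scene');ring('scene',d)
print(ray('scene',(322,250.25),.178))
C=cloud('scene',d);P=C[(abs(C[...,0]-.554)<.012)&(abs(C[...,1]-.03)<.012)&(C[...,2]>.212)&(C[...,2]<.25)]
for z in np.arange(.212,.25,.008):
    s=P[(P[:,2]>=z)&(P[:,2]<z+.008)]
    if len(s):print(z.round(3),s.mean(0).round(4),len(s),np.ptp(s,0).round(4))
```

```text
scene ring 122 [552.1  29.7] 2.73 ymin/max 14.0 44.2 xmin 538.5 zmed 0.1782
top ring 71 [552.9  26.4] 0.27 ymin/max 12.2 40.4 xmin 538.4 zmed 0.1778
scene ring 122 [552.7  29.2] 0.53 ymin/max 13.5 43.3 xmin 538.5 zmed 0.1783
[0.55084704 0.03383204 0.178     ]
0.212 [0.5546 0.0319 0.2165] 9 [0.0056 0.0041 0.0068]
0.22 [0.5554 0.0314 0.2236] 13 [0.0057 0.006  0.0075]
0.228 [0.5549 0.032  0.2325] 13 [0.0054 0.0061 0.0069]
0.236 [0.5548 0.0312 0.24  ] 12 [0.0055 0.0056 0.0064]
0.244 [0.5543 0.0317 0.2475] 8 [0.0055 0.0032 0.0052]
```

The same camera puts the pin about 2.2 mm too far in +x and 0.8 mm too low in y. I'll correct that, then lower in stages.

Call:
servo_tool --commands '[[[-0.009, -0.004, 0.0], [0, 0, 0]], [[-0.009, -0.004, 0.03], [0, 0, 0]], [[-0.009, -0.004, 0.07], [0, 0, 0]], [[-0.009, -0.004, 0.1], [0, 0, 0]], [[-0.009, -0.004, 0.12], [0, 0, 0]], [[-0.009, -0.004, 0.14], [0, 0, 0]], [[-0.009, -0.004, 0.15], [0, 0, 0]], [[-0.009, -0.004, 0.15], [0, 0, 0]]]'

```text
clock: 28.95
tcp_pos: [0.5518, 0.0277, 0.2519]
orientation: [-3.14, 0.069, -0.003]
contact_force: [0.0, 0.1, -0.4]
grip_width: 0.0156
gripper_force: 48.7
```

Run:
```python
from h import *
plan([([.5515,.0287,.206],tool(SY,0))]); print(np.round(r.get_obs()['moment'],2))
```

```text
t 28.95 tcp [0.5518 0.0277 0.2519] F [ 0.   0.1 -0.4] w 0.0156
[-0.0016, -0.0036, 0.1835] [-0.0008, -0.0014, 0.0005]
[ 0.02 -0.   -0.04]
```

Call:
servo_tool --commands '[[[-0.001, -0.003, 0.03], [0, 0, 0]], [[-0.001, -0.003, 0.06], [0, 0, 0]], [[-0.001, -0.003, 0.09], [0, 0, 0]], [[-0.001, -0.003, 0.12], [0, 0, 0]], [[-0.001, -0.003, 0.145], [0, 0, 0]], [[-0.001, -0.003, 0.165], [0, 0, 0]], [[-0.001, -0.003, 0.172], [0, 0, 0]], [[-0.001, -0.003, 0.172], [0, 0, 0]]]'

```text
clock: 29.75
tcp_pos: [0.5517, 0.0286, 0.209]
orientation: [-3.14, 0.069, -0.004]
contact_force: [-0.4, -0.5, -0.5]
grip_width: 0.0153
gripper_force: 48.7
```

Run:
```python
from h import *
plan([([.5515,.0287,.206],tool(SY,0))])
```

```text
t 29.75 tcp [0.5517 0.0286 0.209 ] F [-0.4 -0.5 -0.5] w 0.0153
[-0.0009, -0.0005, 0.0119] [-0.0008, -0.0015, 0.0005]
```

Call:
servo_tool --commands '[[[0, 0, 0.008], [0, 0, 0]], [[0, 0, 0.013], [0, 0, 0]], [[0, 0, 0.016], [0, 0, 0]], [[0, 0, 0.016], [0, 0, 0]]]'

```text
clock: 30.15
tcp_pos: [0.5518, 0.0286, 0.2053]
orientation: [-3.14, 0.069, -0.004]
contact_force: [-0.2, 0.1, -0.4]
grip_width: 0.0153
gripper_force: 48.8
```

Call:
servo_tool --commands '[[[0, 0, 0.004], [0, 0, 0]], [[0, 0, 0.006], [0, 0, 0]], [[0, 0, 0.006], [0, 0, 0]]]'

```text
clock: 30.45
tcp_pos: [0.5519, 0.0286, 0.2051]
orientation: [-3.139, 0.069, -0.005]
contact_force: [-4.0, -0.4, 10.3]
grip_width: 0.0152
gripper_force: 50.5
```

Collar seated with 10 N contact. I'll release and retreat straight up.

Call:
servo_tool --commands '[[[0, 0, -0.004], [0, 0, 0]], [[0, 0, -0.004], [0, 0, 0]], [[0, 0, -0.004], [0, 0, 0]], [[0, 0, -0.004], [0, 0, 0]], [[0, 0, -0.004], [0, 0, 0]], [[0, 0, -0.004], [0, 0, 0]], [[0, 0, -0.04], [0, 0, 0]], [[0, 0, -0.12], [0, 0, 0]], [[0, 0, -0.25], [0, 0, 0]], [[-0.1, 0, -0.4], [0, 0, 0]], [[-0.2, 0.15, -0.5], [0, 0, 0]], [[-0.25, 0.3, -0.5], [0, 0, 0]], [[-0.25, 0.45, -0.5], [0, 0, 0]], [[-0.25, 0.6, -0.5], [0, 0, 0]], [[-0.25, 0.6, -0.5], [0, 0, 0]], [[-0.25, 0.6, -0.5], [0, 0, 0]]]' --claw 0

```text
clock: 32.05
tcp_pos: [0.4823, -0.1194, 0.329]
orientation: [-3.139, 0.072, -0.006]
contact_force: [-0.4, 0.8, 0.2]
grip_width: 0.0851
gripper_force: 0.0
```

Run:
```python
from h import *
for n in('scene','top'):
    im,d=r.grab_frame(n); np.save(f'{n}9im.npy',im); C=cloud(n,d)
    P=C[(abs(C[...,0]-.553)<.02)&(abs(C[...,1]-.028)<.02)&(C[...,2]>.212)&(C[...,2]<.24)]
    print(n,len(P),P.mean(0).round(4) if len(P) else '',np.percentile(P[:,2],[50,95]).round(4) if len(P) else '')
a=np.load('scene9im.npy')[170:320,240:390];b=np.load('top9im.npy')[160:310,230:380]
cv2.imwrite('pics/end.png',cv2.resize(np.hstack([a,b]),(800,400),interpolation=cv2.INTER_CUBIC)[:,:,::-1])
print(r.get_obs()['clock'],r.get_obs()['tcp_pos'])
```

```text
scene 106 [0.5519 0.0325 0.2185] [0.2192 0.2213]
top 62 [0.5519 0.0281 0.2191] [0.2194 0.2231]
32.15 [ 0.48267428 -0.11759845  0.32856833]
```

View pics/end.png

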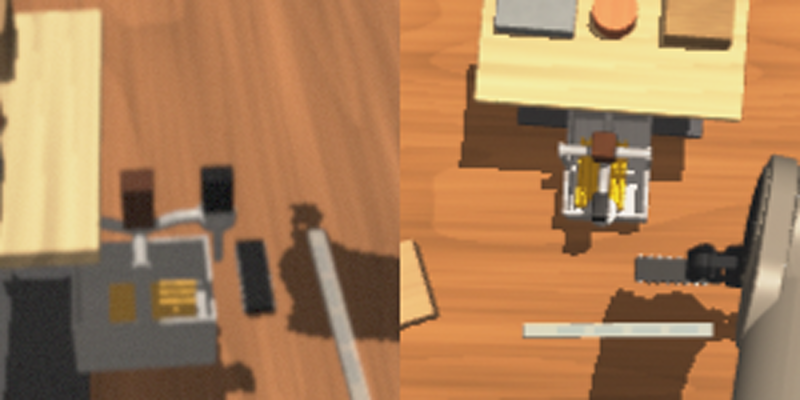

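The pin stands upright through the eyelet. Its grip top is at 0.219 m, exactly the seated height. The basket hangs behind it with the heatsink inside, and the chip and rail haven't moved.

```bash
python3 -c "
from bench import r
print(r.hand_in())"
```

```text
the job is handed in; nothing more can be done
None
```

The basket hangs in the saddle with the heatsink in it, the keeper pin is seated in the eyelet, and I handed the job in at about 32 s; on the way I had to set the basket down once on clear desk and re-grasp it, with the basket tilted by about 3–4° at the set-down.

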